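# Try square lamp collars on the fitting pin

## Task

One of the two square brass collars fits the lamp pin of the wooden fitting jig; find out which by laying a collar in the jig's channel and pushing it along from behind onto the horizontal pin, without forcing it. Leave the collar that fits pushed fully home against the shoulder on the pin, and put the one that does not fit in the wooden tray. Leave everything else where it is.

Things in the scene. Friction and masses are not known exactly. Their poses are not given: they have to be found in the camera images.
- collar_a: Square brass collar A: 36 x 36 mm block, 45 mm long, lying on its side, a round hole through its length. Origin: centre of the block, on the hole's axis (18 mm above what it lies on); x along the hole, z up. Ends alike (mouth 26 mm wide, 6 mm deep, then narrower). The two collars look the same: the bore of one fits the pin, the other is too narrow; only trying tells which. About 0.3 kg.
- collar_b: Square brass collar B: 36 x 36 mm block, 45 mm long, lying on its side, a round hole through its length. Origin: centre of the block, on the hole's axis (18 mm above what it lies on); x along the hole, z up. Ends alike (mouth 26 mm wide, 6 mm deep, then narrower). The two collars look the same: the bore of one fits the pin, the other is too narrow; only trying tells which. About 0.3 kg.
- jig: Wooden fitting jig, fixed: base 150 x 96 mm, 12 mm thick. Origin on the counter under the channel's middle line; x along the channel to the shoulder, z up. Channel 39 mm wide, floor at z = 12 mm, open end at x = -80 mm. From x = -80 to 16 mm low rails with flared tops (10 mm above the floor, outer sides at y = +/-32 mm). A collar lies in it with its x along the jig's x.
- jig_tip (a point): Centre of the free end of the jig's pin: round brass, 18 mm thick, 42 mm long, bevelled tip, level along the channel, 30 mm above the counter; axes as the jig's. In jig x: tip 8 mm, shoulder 50 mm. Beside the pin, x = 16 to 58 mm, tall cheeks (34 mm above the floor, 12 mm thick) keep fingers from straddling a collar.
- jig_shoulder (a point): Centre of the shoulder's face (32 mm boss) where the pin ends, 30 mm above the counter, at jig x = 50 mm; axes as the jig's, x is the way to push. Behind it an end post, 68 mm above the counter, to x = 70 mm. A collar fully home has its centre at jig x = 27.5 mm; a too narrow one stops near x = -8 mm.
- tray: Wooden tray, open on top, fixed, 170 (local x) x 140 (local y) mm outside, 35 mm high, walls and floor 6 mm thick. Origin: centre of the underside, z up.
- cabinet_knob: Bystander: brass cabinet knob standing on its foot, 30 mm across, 28 mm high. Origin at the centre of its underside.
- lock_ring: Bystander: flat brass ring, 48 mm across, 8 mm thick, lying flat. Origin at the centre of its underside.
- lamp_shade: Bystander: brass cone lamp shade, 80 mm across at the foot, 85 mm high. Origin at the centre of its underside.
- screwdriver: Bystander: screwdriver, 170 mm long, lying along its local x. Origin under its middle.
- planter: Bystander: blue pot 92 mm across with a green plant, 120 mm high in all. Origin at the centre of its underside.
- oil_jar: Bystander: small amber jar, 44 mm across, 60 mm high. Origin at the centre of its underside.
There are look-alikes about, which are no part of the job. What is shaped like the collar_a but green or turquoise is not meant. What is shaped like the jig but turquoise is not meant.

How it is judged:
By the outcome, as a careful person would: the job done as asked, in the order asked, and still so for the second after the job is handed in, with the robot touching nothing.
It also fails if it takes over 72 s, if anything falls off the work surface, if the arm or the gripper's body presses on something with over 40 N, if the wrist force passes 120 N, or if a joint passes its speed limit or range.

## Robot

A 6-joint arm with a two-finger parallel gripper is mounted at the origin on the work surface. World frame = base frame: x ahead of the robot, y to its left, z up, the work surface at z = 0. Lengths are in mm, angles in rad, forces in N, time in s.
With the tool pointing down it reaches from about 300 to 750 mm from the base axis. Payload 8.5 kg.
Tool frame: the origin (TCP) lies between the finger pads; the fingertips stand 19 mm ahead of it and the grasp point (between the pads) is the TCP (bot.finger_overhang is the z of the fingertips in the tool frame, in mm); z points along the fingers, y is the line along which they close (so a half turn about z gives the same grasp; the last joint's range is limited). The gripper opens to 85 mm and grips with 20 to 120 N. Pads are 22 mm wide; open, the fingers measure 114 mm over their backs; the gripper's body (76 mm by 85 mm) begins 54 mm behind the grasp point. The pads swing forward as they close: fully open they stand 13 mm farther back than shut.
Start: joints at [-1.427, 0.381, 1.297, -0, 1.464, -0.215], TCP at [193.126, -514.959, 250.322] pointing down, gripper open.
Joint ranges: [-3.11, 3.11], [-0.89, 2.33], [0.22, 2.48], [-1.42, 4.56], [0.17, 2.85], [-2.88, 2.88]. Speed limits (rad/s): [2.39, 2.39, 3.14, 3.14, 3.14, 3.14].

## Interface

Orientations are given as a rotation vector (axis times angle).
In Python, from station import bot gives the robot as it stands.
- The arm moves only by the shell command python3 -m inch 'ROWS' [FORCE]. ROWS is JSON, a list of rows, each an object of numbers: "gripper": the closure, from 0 (fully open) to 1 (shut); "tx", "ty", "tz": the shift along the tool's x, y, z in units of 0.5 m (1.0 is 0.5 m); "rx", "ry", "rz": the turn, a rotation vector about the tool's x, y, z in units of pi rad (1.0 is pi rad). A call has 1 to 20 rows; each row is the pose to reach, as a shift and turn from the pose commanded when the call began, along the tool's axes at that moment, turning the shorter way round; what a row does not reach only later rows make up. A row lasts 1/10 s, in which the tool goes at most 50 mm and 8.59 degrees, less where a joint would pass 70% of its speed; a pose out of reach is approached as far as the arm can. A call with a number of a shift or a turn outside -1 to 1 is refused whole. A call with a gripper value outside its range is refused whole. The fingers move at their own pace and stop on an object; FORCE is the grip in N (left out, the last holds). Time passes only in rows, so rows that repeat a pose let the fingers close. It gives the time, the measured TCP pose, the force, the opening and the grip force at its end, in the units of the state.
- bot.get_state(): the state, without advancing time (a new reading comes with each control period).
- bot.read_camera(name): name is "scene" or "top" or "wrist"; returns the picture (400x640x3 uint8, blue, green, red); there is no depth.
- bot.get_calibration(name): a dict with "fx", "fy", "cx", "cy" (pixels), "view" (4x4, takes a point from world to camera coordinates); the wrist camera has in their place "T_tool_cam" (4x4, takes a point from camera to tool coordinates, whose origin is the TCP and whose axes are the flange's). Camera axes: x right, y up, looking along -z (the intrinsics and any distortion apply to the point x, -y, -z); pixel columns grow to the right and rows downward; lengths in mm; the calibration is good to about 2 mm. A picture is of the moment at which its call begins: read the wrist's pose just before it. get_calibration takes no time and is no camera call.
- bot.job_done(): hands the job in; it is judged then, once.
The state is a dict: "time": time; "joint_positions": joint angles; "qvel": joint speeds; "tau": joint torques, N m; "tcp_pos": TCP position; "tool_rot": TCP orientation; "force": force on the tool from outside, world axes, zero at the start; "moment": the same for the moment, N m; "opening": finger opening in mm; "grip_force": force on a finger pad.
Only numpy, scipy, OpenCV 4.12 (cv2) and the standard library are available. Lean on these libraries where they do the work, as an engineer would, in place of code of your own. Each camera call takes 0.05 s, during which the arm holds its last target. There are 200 camera calls.

## Working session

There is one attempt and no reset: what is moved stays moved. The work goes in short steps, Python scripts to look and compute and a shell command to move; the robot and the scene stay as the last step left them, time stands still between calls to the robot, and variables do not carry over. Pictures are saved under pics/ and viewed, at most 10 in all, crops included, and the job is handed in when it is done.

```bash
mkdir -p pics; ls
python3 - <<'E'
from station import bot
import cv2,numpy as np
for n in("top","scene"):
    cv2.imwrite(f"pics/{n}0.png",bot.read_camera(n)); c=bot.get_calibration(n); print(n,{k:(np.round(v,3).tolist()) for k,v in c.items()})
print(bot.get_calibration("wrist"))
print(bot.get_state(),bot.finger_overhang)
E
```

```text
pics
top {'fx': 393.232, 'fy': 393.232, 'cx': 321.768, 'cy': 198.022, 'view': [[-0.015, -1.0, 0.019, 78.728], [0.997, -0.014, 0.077, -528.751], [-0.077, 0.02, 0.997, -1253.215], [0.0, 0.0, 0.0, 1.0]]}
scene {'fx': 472.335, 'fy': 472.335, 'cx': 314.539, 'cy': 194.888, 'view': [[0.671, 0.741, -0.014, -393.624], [-0.468, 0.438, 0.767, 139.074], [0.575, -0.509, 0.641, -1617.085], [0.0, 0.0, 0.0, 1.0]]}
{'fx': 277.15833276300066, 'fy': 277.15833276300066, 'cx': 320.9797999482483, 'cy': 198.8674015405311, 'T_tool_cam': array([[ 3.47440171e-04,  9.53304476e-01,  3.02010688e-01,
         7.68014061e+01],
       [ 9.99999912e-01, -4.02228705e-04,  1.19221889e-04,
        -4.34005900e-01],
       [ 2.35132128e-04,  3.02010620e-01, -9.53304532e-01,
        -1.22972880e+02],
       [ 0.00000000e+00,  0.00000000e+00,  0.00000000e+00,
         1.00000000e+00]])}
{'time': 0.1, 'joint_positions': array([-1.42728332e+00,  3.81132555e-01,  1.29816700e+00, -1.39865579e-05,
        1.46359074e+00, -2.15253291e-01]), 'qvel': array([ 0.00054707, -0.00136589, -0.00389401,  0.00154101,  0.00025675,
        0.00114347]), 'tau': array([ 4.06057676e-03, -4.49218833e+01, -2.31655061e+01, -1.46624616e-04,
        3.73087460e-03, -2.16726886e-05]), 'tcp_pos': array([ 193.09954668, -514.73417436,  249.7774494 ]), 'tool_rot': array([-3.08990556e+00, -5.60302160e-01, -5.12497004e-05]), 'force': array([-0.02092177,  0.00859565,  0.44313949]), 'moment': array([ 0.0270651 ,  0.02050552, -0.00065056]), 'grip_force': 0.0, 'opening': 85.48279073471986} 19.0
```

View pics/top0.png

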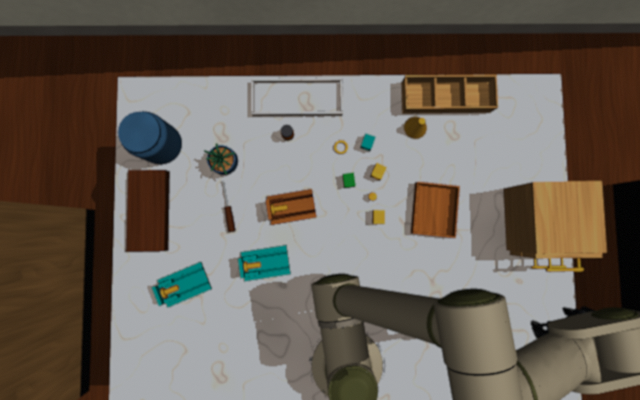

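View pics/scene0.png

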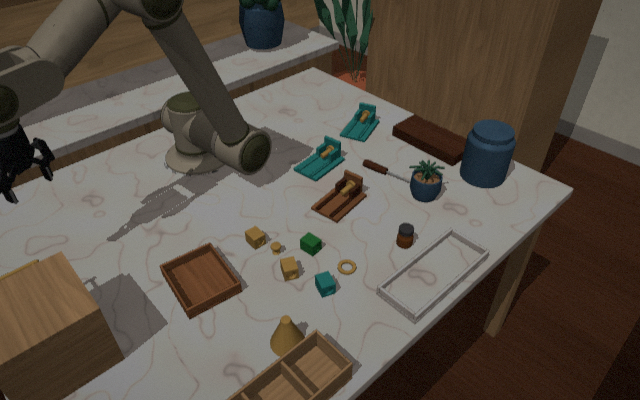

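The top view shows the wooden jig at (291,206), with its pin end on the left, and the yellow collars at (379,172) and (378,217). The knob is at (372,197) between them, and the tray is at (435,210). The scene view agrees: collars at (256,237) and (289,268), jig at (340,200).

```bash
cat > h.py <<'E'
from station import bot
import cv2,numpy as np
from scipy.spatial.transform import Rotation as R
def cam(name,st=None):
    c=bot.get_calibration(name); K=(c["fx"],c["fy"],c["cx"],c["cy"])
    if name=="wrist":
        T=np.eye(4);T[:3,:3]=R.from_rotvec(st["tool_rot"]).as_matrix();T[:3,3]=st["tcp_pos"]
        return K,T@c["T_tool_cam"]
    return K,np.linalg.inv(c["view"])
def ray(px,C,z):
    (fx,fy,cx,cy),T=C; px=np.atleast_2d(px).astype(float)
    d=np.c_[(px[:,0]-cx)/fx,-(px[:,1]-cy)/fy,-np.ones(len(px))]@T[:3,:3].T
    o=T[:3,3]; return o+d*((z-o[2])/d[:,2])[:,None]
def proj(P,C):
    (fx,fy,cx,cy),T=C; p=(np.atleast_2d(P)-T[:3,3])@T[:3,:3]
    return np.c_[cx-fx*p[:,0]/p[:,2],cy+fy*p[:,1]/p[:,2]]
def shift(goal,yaw=None):
    """units for moving TCP to goal (world mm), tool axes now; yaw: wanted world direction (deg) of tool y"""
    s=bot.get_state();M=R.from_rotvec(s["tool_rot"]).as_matrix()
    t=M.T@(np.array(goal)-s["tcp_pos"])/500
    print("tcp",s["tcp_pos"].round(1),"tooly deg",np.degrees(np.arctan2(M[1,1],M[0,1])).round(2),"t",t.round(4))
    if yaw is not None:
        y=np.radians(yaw); w=np.array([np.cos(y),np.sin(y),0]); best=None
        for sg in(1,-1):
            Y=sg*w;Z=np.array([0,0,-1.]);G=np.c_[np.cross(Y,Z),Y,Z]
            r=R.from_matrix(M.T@G).as_rotvec()/np.pi
            print("  r",r.round(4),"deg",(np.linalg.norm(r)*180).round(1))
E
python3 - <<'E'
from h import *
im=cv2.imread("pics/top0.png");C=cam("top");h=cv2.cvtColor(im,cv2.COLOR_BGR2HSV)
def blobs(lo,hi,z,amin=15):
    m=cv2.inRange(h,lo,hi); m[:90]=0; m[260:]=0; m[:,:180]=0; m[:,480:]=0
    for c in cv2.findContours(m,0,2)[0]:
        if cv2.contourArea(c)<amin: continue
        r=cv2.minAreaRect(c); b=ray(cv2.boxPoints(r),C,z)
        e=b[1]-b[0];f=b[2]-b[1]
        print(np.round(r[0]),"c",b.mean(0).round(1),"sides",np.linalg.norm(e).round(),np.linalg.norm(f).round(),"ang",np.degrees(np.arctan2(e[1],e[0])).round(1))
print("yellow");blobs((18,110,100),(32,255,255),36)
print("brown");blobs((3,90,30),(17,255,230),20,100)
shift([430,-40,330],0)
E
```

```text
yellow
[378. 216.] c [ 467.  -108.8   36. ] sides 35.0 41.0 ang -90.8
[279. 209.] c [495.4 208.1  36. ] sides 51.0 25.0 ang -90.8
[372. 196.] c [532.9 -89.7  36. ] sides 26.0 19.0 ang -90.8
[378. 171.] c [ 613.1 -110.1   36. ] sides 48.0 36.0 ang -27.7
[341. 147.] c [694.7   8.4  36. ] sides 42.0 41.0 ang -45.4
[422. 127.] c [ 755.1 -257.9   36. ] sides 22.0 63.0 ang -86.9
brown
[229. 219.] c [467.8 369.8  20. ] sides 20.0 77.0 ang -81.3
[290. 207.] c [503.4 174.1  20. ] sides 154.0 93.0 ang -81.2
[435. 209.] c [ 488.  -296.4   20. ] sides 172.0 147.0 ang -6.7
[440. 101.] c [ 847.5 -328.2   20. ] sides 258.0 75.0 ang -90.5
tcp [ 193.1 -514.7  249.8] tooly deg -69.44 t [ 0.7771 -0.7229 -0.1593]
  r [-3.000e-04 -3.000e-04 -3.858e-01] deg 69.4
  r [-4.000e-04  3.000e-04  6.142e-01] deg 110.6
```

Run:
```python
from h import *
shift([530,-70,250],9)
```

```text
tcp [ 193.1 -514.7  249.8] tooly deg -69.44 t [ 9.432e-01 -5.963e-01  6.000e-04]
  r [-3.000e-04 -3.000e-04 -4.358e-01] deg 78.4
  r [-4.000e-04  3.000e-04  5.642e-01] deg 101.6
```

```bash
python3 -m inch '[{"tx":0.943,"ty":-0.596,"rz":-0.436},{"tx":0.943,"ty":-0.596,"rz":-0.436},{"tx":0.943,"ty":-0.596,"rz":-0.436},{"tx":0.943,"ty":-0.596,"rz":-0.436},{"tx":0.943,"ty":-0.596,"rz":-0.436},{"tx":0.943,"ty":-0.596,"rz":-0.436},{"tx":0.943,"ty":-0.596,"rz":-0.436},{"tx":0.943,"ty":-0.596,"rz":-0.436},{"tx":0.943,"ty":-0.596,"rz":-0.436},{"tx":0.943,"ty":-0.596,"rz":-0.436},{"tx":0.943,"ty":-0.596,"rz":-0.436},{"tx":0.943,"ty":-0.596,"rz":-0.436},{"tx":0.943,"ty":-0.596,"rz":-0.436},{"tx":0.943,"ty":-0.596,"rz":-0.436},{"tx":0.943,"ty":-0.596,"rz":-0.436},{"tx":0.943,"ty":-0.596,"rz":-0.436},{"tx":0.943,"ty":-0.596,"rz":-0.436},{"tx":0.943,"ty":-0.596,"rz":-0.436}]'
python3 - <<'E'
from h import *
s=bot.get_state();im=bot.read_camera("wrist");cv2.imwrite("pics/w1.png",im)
np.save("w1.npy",s,allow_pickle=True)
print(s["tcp_pos"],s["qvel"].round(3),s["joint_positions"].round(2))
shift([530,140,250],9)
E
```

```text
[ 193.09954668 -514.73417436  249.7774494 ] [ 0.001 -0.001 -0.004  0.002  0.     0.001] [-1.43  0.38  1.3  -0.    1.46 -0.22]
tcp [ 193.1 -514.8  249.9] tooly deg -69.44 t [ 1.0908e+00 -9.8960e-01  1.0000e-03]
  r [-2.000e-04 -3.000e-04 -4.358e-01] deg 78.4
  r [-3.000e-04  3.000e-04  5.642e-01] deg 101.6$[0]: bad value
```

View pics/w1.png

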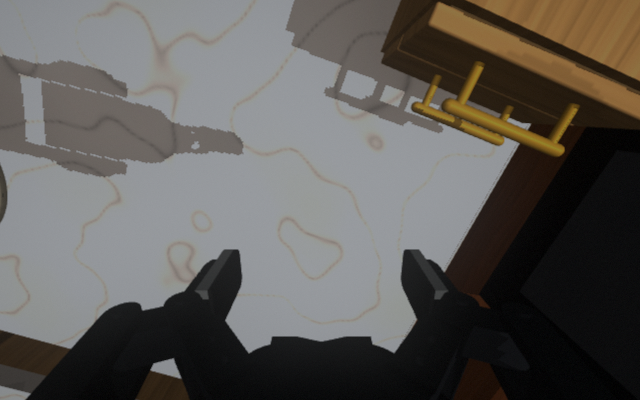

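The move was refused, so the wrist picture still shows the start pose: the cabinet handle at (500,110) and the fingertips at (228,260) and (418,260). The rows probably need every key, so I'll try a single full row.

```bash
python3 -m inch '[{"gripper":0,"tx":0.943,"ty":-0.596,"tz":0,"rx":0,"ry":0,"rz":-0.436}]'; python3 -c "
from h import *
shift([530,-70,250],9)"
```

```text
time: 0.25
tcp_pos: [221.5, -477.6, 249.3]
tool_rot: [-3.042, -0.786, 0.001]
force: [1.6, 0.1, 0.7]
opening: 85.3
grip_force: 0.0
tcp [ 221.5 -477.6  249.3] tooly deg -61.01 t [ 0.9347 -0.414  -0.0021]
  r [-2.00e-04  2.00e-04 -3.89e-01] deg 70.0
  r [2.00e-04 2.00e-04 6.11e-01] deg 110.0
```

```bash
python3 -m inch '[{"gripper":0,"tx":0.935,"ty":-0.414,"tz":0,"rx":0,"ry":0,"rz":-0.389},{"gripper":0,"tx":0.935,"ty":-0.414,"tz":0,"rx":0,"ry":0,"rz":-0.389},{"gripper":0,"tx":0.935,"ty":-0.414,"tz":0,"rx":0,"ry":0,"rz":-0.389},{"gripper":0,"tx":0.935,"ty":-0.414,"tz":0,"rx":0,"ry":0,"rz":-0.389},{"gripper":0,"tx":0.935,"ty":-0.414,"tz":0,"rx":0,"ry":0,"rz":-0.389},{"gripper":0,"tx":0.935,"ty":-0.414,"tz":0,"rx":0,"ry":0,"rz":-0.389},{"gripper":0,"tx":0.935,"ty":-0.414,"tz":0,"rx":0,"ry":0,"rz":-0.389},{"gripper":0,"tx":0.935,"ty":-0.414,"tz":0,"rx":0,"ry":0,"rz":-0.389},{"gripper":0,"tx":0.935,"ty":-0.414,"tz":0,"rx":0,"ry":0,"rz":-0.389},{"gripper":0,"tx":0.935,"ty":-0.414,"tz":0,"rx":0,"ry":0,"rz":-0.389},{"gripper":0,"tx":0.935,"ty":-0.414,"tz":0,"rx":0,"ry":0,"rz":-0.389},{"gripper":0,"tx":0.935,"ty":-0.414,"tz":0,"rx":0,"ry":0,"rz":-0.389},{"gripper":0,"tx":0.935,"ty":-0.414,"tz":0,"rx":0,"ry":0,"rz":-0.389},{"gripper":0,"tx":0.935,"ty":-0.414,"tz":0,"rx":0,"ry":0,"rz":-0.389},{"gripper":0,"tx":0.935,"ty":-0.414,"tz":0,"rx":0,"ry":0,"rz":-0.389},{"gripper":0,"tx":0.935,"ty":-0.414,"tz":0,"rx":0,"ry":0,"rz":-0.389}]'
python3 - <<'E'
from h import *
s=bot.get_state();im=bot.read_camera("wrist");cv2.imwrite("pics/w2.png",im)
np.save("w2.npy",s,allow_pickle=True)
print(s["tcp_pos"],s["qvel"].round(3),s["joint_positions"].round(2))
shift([530,140,250],9)
E
```

```text
time: 1.85
tcp_pos: [530.4, -67.5, 250.5]
tool_rot: [2.038, 2.39, 0.0]
force: [-0.1, 0.8, 0.3]
opening: 85.4
grip_force: 0.0
[530.42954928 -67.46760611 250.490685  ] [ 0.006  0.004 -0.001  0.    -0.001  0.001] [-0.35  0.35  1.34 -0.    1.45 -0.51]
tcp [530.5 -67.3 250.5] tooly deg 9.1 t [0.4095 0.0646 0.0009]
  r [0.0001 0.     0.0006] deg 0.1
  r [-1.000e-04  1.000e-04 -9.994e-01] deg 179.9
```

View pics/w2.png

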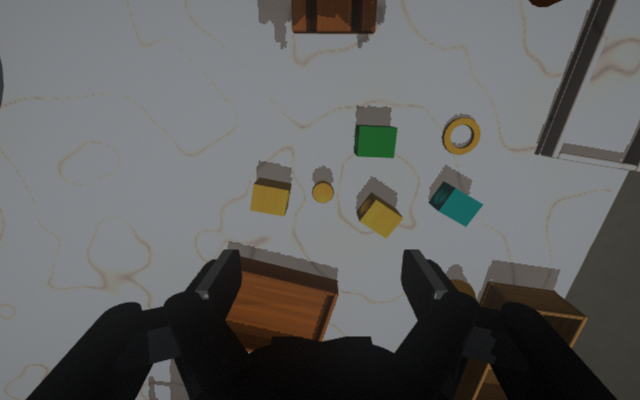

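Wrist view: the collars are at (271,197) and (380,215), with the knob at (322,191) between them, the tray at (285,300), and the jig's open end at the top (335,15). Next I'll look at the jig.

```bash
python3 -m inch '[{"gripper":0,"tx":0.41,"ty":0.065,"tz":0,"rx":0,"ry":0,"rz":0},{"gripper":0,"tx":0.41,"ty":0.065,"tz":0,"rx":0,"ry":0,"rz":0},{"gripper":0,"tx":0.41,"ty":0.065,"tz":0,"rx":0,"ry":0,"rz":0},{"gripper":0,"tx":0.41,"ty":0.065,"tz":0,"rx":0,"ry":0,"rz":0},{"gripper":0,"tx":0.41,"ty":0.065,"tz":0,"rx":0,"ry":0,"rz":0},{"gripper":0,"tx":0.41,"ty":0.065,"tz":0,"rx":0,"ry":0,"rz":0},{"gripper":0,"tx":0.41,"ty":0.065,"tz":0,"rx":0,"ry":0,"rz":0},{"gripper":0,"tx":0.41,"ty":0.065,"tz":0,"rx":0,"ry":0,"rz":0}]'
python3 - <<'E'
from h import *
s=bot.get_state();im=bot.read_camera("wrist");cv2.imwrite("pics/w3.png",im)
np.save("w3.npy",s,allow_pickle=True)
a=cv2.imread("pics/w2.png")
def crop(i,x,y,w,h,f): return cv2.resize(i[y:y+h,x:x+w],None,fx=f,fy=f,interpolation=cv2.INTER_NEAREST)
A=crop(a,245,170,50,50,5);B=crop(a,350,185,60,60,5)
c=proj([500,175,20],cam("wrist",s))[0].astype(int);print("jig px",c)
J=crop(im,c[0]-90,max(c[1]-75,0),180,150,4)
out=np.zeros((600,800,3),np.uint8); 
J=cv2.resize(J,(504,420),interpolation=cv2.INTER_NEAREST);out[:420,:504]=J;print("crop origin",c[0]-90,max(c[1]-75,0),"f 2.8")
out[:250,510:760]=A;out[260:560,500:800]=B
cv2.imwrite("pics/z1.png",out)
h=cv2.cvtColor(a,cv2.COLOR_BGR2HSV);C=cam("wrist",np.load("w2.npy",allow_pickle=True).item())
for x0,y0,w in((245,170,50),(350,185,60)):
    q=h[y0:y0+w,x0:x0+w]; m=((q[...,0]>15)&(q[...,0]<35)&(q[...,1]>120)).astype(np.uint8)
    v=q[...,2][m>0]; t,_=cv2.threshold(v.reshape(-1,1),0,255,cv2.THRESH_OTSU)
    print("V hist",np.histogram(v,8),"otsu",t)
    for nm,mm in(("all",m),("top",m*(q[...,2]>t).astype(np.uint8))):
        cc=max(cv2.findContours(mm,0,2)[0],key=cv2.contourArea);r=cv2.minAreaRect(cc);b=ray(cv2.boxPoints(r)+[x0,y0],C,36)
        e=b[1]-b[0];f=b[2]-b[1]
        print(nm,"c",b.mean(0).round(1),"sides",np.linalg.norm(e).round(1),np.linalg.norm(f).round(1),"ang e",np.degrees(np.arctan2(e[1],e[0])).round(1))
E
```

```text
time: 2.7
tcp_pos: [530.4, 139.5, 250.3]
tool_rot: [2.039, 2.39, -0.0]
force: [0.5, -1.1, 0.3]
opening: 85.4
grip_force: 0.0
jig px [301 142]
crop origin 211 67 f 2.8
V hist (array([ 10,   8,   6,  12,  15,  23,  25, 864]), array([ 58.   ,  67.625,  77.25 ,  86.875,  96.5  , 106.125, 115.75 ,
       125.375, 135.   ])) otsu 108.0
all c [ 469.8 -107.2   36. ] sides 37.8 45.4 ang e 85.1
top c [ 469.4 -108.5   36. ] sides 35.0 45.0 ang e 84.8
V hist (array([ 80,  37,  36,  24,  14,  10,  22, 808]), array([ 57.   ,  66.625,  76.25 ,  85.875,  95.5  , 105.125, 114.75 ,
       124.375, 134.   ])) otsu 100.0
all c [ 613. -108.   36.] sides 38.5 55.1 ang e 68.7
top c [ 616.5 -111.8   36. ] sides 35.2 45.7 ang e 68.4
```

View pics/z1.png

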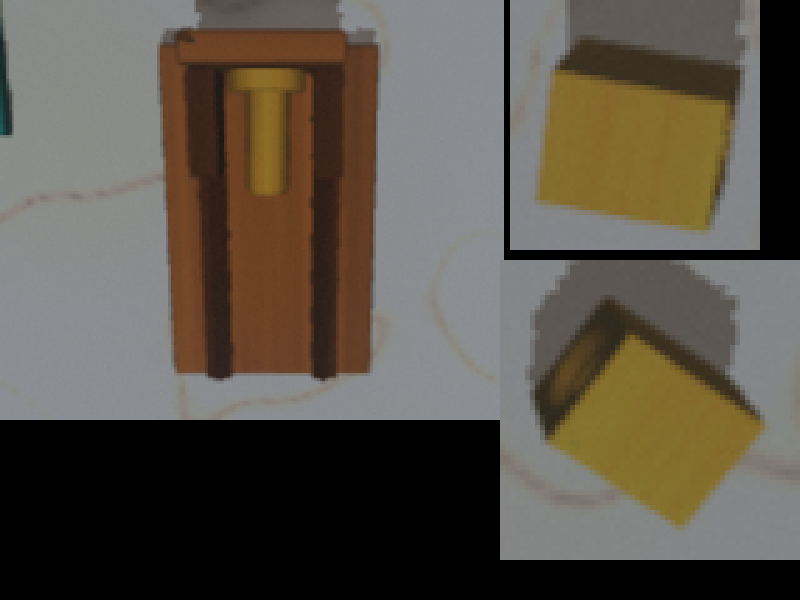

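The crops show the jig seen straight on, with its pin from the boss at (268,80) to the tip at (268,195) and base corners at (175,373) and (372,373). Collar 1 lies nearly square to the view. Collar 2 is turned and shows its hole on its left end. The measured top faces of 35 x 45 mm match the given size.

Run:
```python
from h import *
s=np.load("w3.npy",allow_pickle=True).item();C=cam("wrist",s);im=cv2.imread("pics/w3.png");h=cv2.cvtColor(im,cv2.COLOR_BGR2HSV)
b=np.array([[175,373],[371,373],[379,45],[161,45]])/2.8+[211,67]
P=ray(b,C,12);print("base corners",P.round(1).tolist(),"w",np.linalg.norm(P[1]-P[0]).round(1),np.linalg.norm(P[2]-P[3]).round(1),"len",np.linalg.norm(P[2]-P[1]).round(1),np.linalg.norm(P[3]-P[0]).round(1))
for a,c in((P[0],P[3]),(P[1],P[2])): d=c-a;print("ang",np.degrees(np.arctan2(d[1],d[0])).round(2))
x0,y0=285,88;q=h[y0:140,x0:330];m=(q[...,0]>15)&(q[...,0]<35)&(q[...,1]>110)
L=[]
for i in range(len(m)):
    j=np.flatnonzero(m[i])
    if len(j): print(i+y0,j[0]+x0,j[-1]+x0,end=" | "); L.append((i+y0,j[0]+x0,j[-1]+1+x0))
L=np.array(L); k=L[(L[:,2]-L[:,1]<19)&(L[:,0]>98)&(L[:,0]<135)]
px=np.c_[(k[:,1]+k[:,2])/2-.5,k[:,0]]
g=ray(px,C,30);d=np.polyfit(g[:,1],g[:,0],1);print("\npin ang",90-np.degrees(np.arctan(d[0])).round(2)*1,"pts",g[0].round(1),g[-1].round(1), "tip",ray([[px[-1,0],L[-1,0]+.5]],C,30).round(1))
```

```text
base corners [[471.8, 90.9, 12.0], [566.5, 106.0, 12.0], [542.8, 252.7, 12.0], [450.0, 237.9, 12.0]] w 95.9 94.0 len 148.6 148.6
ang 98.43
ang 99.15
91 293 317 | 92 293 319 | 93 292 318 | 94 292 318 | 95 293 318 | 96 293 318 | 97 293 318 | 98 293 318 | 99 295 318 | 100 299 313 | 101 299 313 | 102 299 313 | 103 299 313 | 104 299 313 | 105 299 313 | 106 299 313 | 107 299 313 | 108 299 313 | 109 299 313 | 110 299 313 | 111 299 313 | 112 299 313 | 113 299 313 | 114 299 313 | 115 299 313 | 116 299 313 | 117 299 313 | 118 299 313 | 119 299 313 | 120 299 313 | 121 299 313 | 122 299 313 | 123 299 313 | 124 299 313 | 125 299 313 | 126 299 313 | 127 299 313 | 128 299 313 | 129 299 313 | 130 299 313 | 131 299 313 | 132 299 313 | 133 299 312 | 134 300 312 | 135 300 312 | 136 302 309 | 
pin ang 98.0 pts [498.4 225.4  30. ] [503.9 187.1  30. ] tip [[504.3 184.1  30. ]]
```

```bash
python3 -c "
from h import *
shift([469.4,-108.5,110],84.8)"
```

```text
tcp [530.4 139.5 250.4] tooly deg 9.05 t [-0.4707 -0.1985  0.2808]
  r [-0.      0.     -0.4208] deg 75.7
  r [1.000e-04 0.000e+00 5.792e-01] deg 104.3
```

```bash
python3 -m inch '[{"gripper":0,"tx":-0.471,"ty":-0.1985,"tz":0.281,"rx":0,"ry":0,"rz":-0.421},{"gripper":0,"tx":-0.471,"ty":-0.1985,"tz":0.281,"rx":0,"ry":0,"rz":-0.421},{"gripper":0,"tx":-0.471,"ty":-0.1985,"tz":0.281,"rx":0,"ry":0,"rz":-0.421},{"gripper":0,"tx":-0.471,"ty":-0.1985,"tz":0.281,"rx":0,"ry":0,"rz":-0.421},{"gripper":0,"tx":-0.471,"ty":-0.1985,"tz":0.281,"rx":0,"ry":0,"rz":-0.421},{"gripper":0,"tx":-0.471,"ty":-0.1985,"tz":0.281,"rx":0,"ry":0,"rz":-0.421},{"gripper":0,"tx":-0.471,"ty":-0.1985,"tz":0.281,"rx":0,"ry":0,"rz":-0.421},{"gripper":0,"tx":-0.471,"ty":-0.1985,"tz":0.281,"rx":0,"ry":0,"rz":-0.421},{"gripper":0,"tx":-0.471,"ty":-0.1985,"tz":0.281,"rx":0,"ry":0,"rz":-0.421},{"gripper":0,"tx":-0.471,"ty":-0.1985,"tz":0.281,"rx":0,"ry":0,"rz":-0.421},{"gripper":0,"tx":-0.471,"ty":-0.1985,"tz":0.281,"rx":0,"ry":0,"rz":-0.421},{"gripper":0,"tx":-0.471,"ty":-0.1985,"tz":0.281,"rx":0,"ry":0,"rz":-0.421}]'; python3 -c "
from h import *
shift([469.4,-108.5,33],84.8)
s=bot.get_state();im=bot.read_camera('wrist');cv2.imwrite('pics/w4.png',im)
C=cam('wrist',s);h=cv2.cvtColor(im,cv2.COLOR_BGR2HSV);m=cv2.inRange(h,(15,120,105),(35,255,255))
for c in cv2.findContours(m,0,2)[0]:
  if cv2.contourArea(c)>300:
    b=ray(cv2.boxPoints(cv2.minAreaRect(c)),C,36);e=b[1]-b[0];f=b[2]-b[1];print(b.mean(0).round(1),np.linalg.norm(e).round(1),np.linalg.norm(f).round(1),np.degrees(np.arctan2(e[1],e[0])).round(1))
"
```

```text
time: 3.95
tcp_pos: [469.6, -107.9, 109.9]
tool_rot: [0.142, 3.138, -0.0]
force: [0.7, 0.6, -0.1]
opening: 85.3
grip_force: 0.0
tcp [ 469.6 -107.9  109.9] tooly deg 84.81 t [ 0.0003 -0.0012  0.1538]
  r [-0.      0.0001  0.0001] deg 0.0
  r [-1.000e-04 -1.000e-04 -9.999e-01] deg 180.0
[528.3 -91.5  36. ] 24.4 24.0 84.8
[ 468.3 -109.    36. ] 34.4 44.9 89.1
```

```bash
python3 -m inch '[{"gripper":0,"tx":-0.002,"ty":-0.001,"tz":0.08,"rx":0,"ry":0,"rz":0},{"gripper":0,"tx":-0.002,"ty":-0.001,"tz":0.154,"rx":0,"ry":0,"rz":0},{"gripper":0,"tx":-0.002,"ty":-0.001,"tz":0.154,"rx":0,"ry":0,"rz":0},{"gripper":1,"tx":-0.002,"ty":-0.001,"tz":0.154,"rx":0,"ry":0,"rz":0},{"gripper":1,"tx":-0.002,"ty":-0.001,"tz":0.154,"rx":0,"ry":0,"rz":0},{"gripper":1,"tx":-0.002,"ty":-0.001,"tz":0.154,"rx":0,"ry":0,"rz":0},{"gripper":1,"tx":-0.002,"ty":-0.001,"tz":0.154,"rx":0,"ry":0,"rz":0},{"gripper":1,"tx":-0.002,"ty":-0.001,"tz":0.154,"rx":0,"ry":0,"rz":0},{"gripper":1,"tx":-0.002,"ty":-0.001,"tz":0.154,"rx":0,"ry":0,"rz":0},{"gripper":1,"tx":-0.002,"ty":-0.001,"tz":0.154,"rx":0,"ry":0,"rz":0},{"gripper":1,"tx":-0.002,"ty":-0.001,"tz":0.154,"rx":0,"ry":0,"rz":0}]' 40; python3 -c "
from h import *
shift([512.5,135.4,90],8.6)"
```

```text
time: 5.1
tcp_pos: [471.4, -108.3, 34.3]
tool_rot: [0.138, 3.136, -0.002]
force: [-1.8, 0.5, 8.9]
opening: 34.9
grip_force: 39.3
tcp [ 471.4 -108.3   34.3] tooly deg 84.96 t [-0.0395  0.4925 -0.1118]
  r [2.000e-04 1.000e-03 4.242e-01] deg 76.4
  r [-1.100e-03  3.000e-04 -5.757e-01] deg 103.6
```

```bash
python3 -m inch '[{"gripper":1,"tx":0,"ty":0,"tz":-0.06,"rx":0,"ry":0,"rz":0},{"gripper":1,"tx":0,"ty":0,"tz":-0.12,"rx":0,"ry":0,"rz":0},{"gripper":1,"tx":-0.04,"ty":0.492,"tz":-0.15,"rx":0,"ry":0,"rz":0.424},{"gripper":1,"tx":-0.04,"ty":0.492,"tz":-0.15,"rx":0,"ry":0,"rz":0.424},{"gripper":1,"tx":-0.04,"ty":0.492,"tz":-0.15,"rx":0,"ry":0,"rz":0.424},{"gripper":1,"tx":-0.04,"ty":0.492,"tz":-0.15,"rx":0,"ry":0,"rz":0.424},{"gripper":1,"tx":-0.04,"ty":0.492,"tz":-0.15,"rx":0,"ry":0,"rz":0.424},{"gripper":1,"tx":-0.04,"ty":0.492,"tz":-0.15,"rx":0,"ry":0,"rz":0.424},{"gripper":1,"tx":-0.04,"ty":0.492,"tz":-0.15,"rx":0,"ry":0,"rz":0.424},{"gripper":1,"tx":-0.04,"ty":0.492,"tz":-0.15,"rx":0,"ry":0,"rz":0.424},{"gripper":1,"tx":-0.04,"ty":0.492,"tz":-0.15,"rx":0,"ry":0,"rz":0.424},{"gripper":1,"tx":-0.04,"ty":0.492,"tz":-0.15,"rx":0,"ry":0,"rz":0.424},{"gripper":1,"tx":-0.04,"ty":0.492,"tz":-0.15,"rx":0,"ry":0,"rz":0.424},{"gripper":1,"tx":-0.04,"ty":0.492,"tz":-0.15,"rx":0,"ry":0,"rz":0.424}]'; python3 -c "
from h import *
s=bot.get_state();im=bot.read_camera('wrist');cv2.imwrite('pics/w5.png',im)
shift([512.5,135.4,46],8.6)"
```

```text
time: 6.5
tcp_pos: [512.1, 135.3, 108.1]
tool_rot: [2.045, 2.385, 0.0]
force: [-0.1, 0.5, -2.9]
opening: 35.4
grip_force: 42.4
tcp [512.1 135.4 108. ] tooly deg 8.75 t [-0.      0.0007  0.1241]
  r [0.     0.     0.0008] deg 0.1
  r [-0.000e+00  1.000e-04 -9.992e-01] deg 179.9
```

View pics/w5.png

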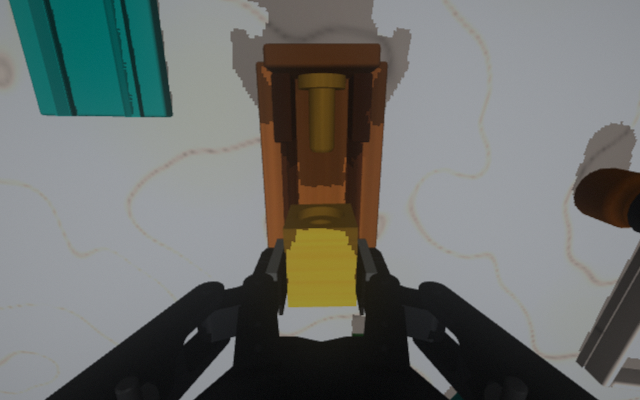

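The collar is held squarely, columns 285–357, and is in line with the pin at column 321 and the channel. I'll lower it now.

```bash
python3 -m inch '[{"gripper":1,"tx":0,"ty":0,"tz":0.05,"rx":0,"ry":0,"rz":0},{"gripper":1,"tx":0,"ty":0,"tz":0.09,"rx":0,"ry":0,"rz":0},{"gripper":1,"tx":0,"ty":0,"tz":0.11,"rx":0,"ry":0,"rz":0},{"gripper":1,"tx":0,"ty":0,"tz":0.12,"rx":0,"ry":0,"rz":0},{"gripper":1,"tx":0,"ty":0,"tz":0.12,"rx":0,"ry":0,"rz":0}]'
```

```text
time: 7.05
tcp_pos: [512.3, 135.3, 47.8]
tool_rot: [-2.047, -2.383, 0.0]
force: [0.5, 0.0, -3.4]
opening: 35.6
grip_force: 42.2
```

```bash
python3 -m inch '[{"gripper":1,"tx":0,"ty":0,"tz":0.002,"rx":0,"ry":0,"rz":0},{"gripper":1,"tx":0,"ty":0,"tz":0.003,"rx":0,"ry":0,"rz":0}]'
```

```text
time: 7.25
tcp_pos: [512.6, 135.4, 47.0]
tool_rot: [2.047, 2.382, 0.001]
force: [0.5, 0.3, -2.0]
opening: 35.2
grip_force: 42.2
```

```bash
python3 -m inch '[{"gripper":0,"tx":0,"ty":0,"tz":0,"rx":0,"ry":0,"rz":0},{"gripper":0,"tx":0,"ty":0,"tz":0,"rx":0,"ry":0,"rz":0},{"gripper":0,"tx":0,"ty":0,"tz":0,"rx":0,"ry":0,"rz":0},{"gripper":0,"tx":0,"ty":0,"tz":-0.05,"rx":0,"ry":0,"rz":0},{"gripper":0,"tx":0,"ty":0,"tz":-0.09,"rx":0,"ry":0,"rz":0},{"gripper":1,"tx":-0.05,"ty":0,"tz":-0.09,"rx":0,"ry":0,"rz":0},{"gripper":1,"tx":-0.09,"ty":0,"tz":-0.09,"rx":0,"ry":0,"rz":0},{"gripper":1,"tx":-0.09,"ty":0,"tz":-0.09,"rx":0,"ry":0,"rz":0},{"gripper":1,"tx":-0.09,"ty":0,"tz":-0.09,"rx":0,"ry":0,"rz":0},{"gripper":1,"tx":-0.09,"ty":0,"tz":-0.09,"rx":0,"ry":0,"rz":0},{"gripper":1,"tx":-0.09,"ty":0,"tz":-0.09,"rx":0,"ry":0,"rz":0}]' 20
python3 - <<'E'
from h import *
s=bot.get_state();im=bot.read_camera('wrist');C=cam('wrist',s)
h=cv2.cvtColor(im,cv2.COLOR_BGR2HSV);m=cv2.inRange(h,(15,110,105),(35,255,255))
u=np.array([-.1495,.9888,0]);O=np.array([506.2,176.9,0])
for c in cv2.findContours(m,0,2)[0]:
  if cv2.contourArea(c)>200:
    b=ray(cv2.boxPoints(cv2.minAreaRect(c)),C,48);e=b[1]-b[0];f=b[2]-b[1];q=b.mean(0)-O;print("jig x",(q@u).round(1),"y",(q@[-u[1],u[0],0]).round(1),np.linalg.norm(e).round(1),np.linalg.norm(f).round(1),np.degrees(np.arctan2(e[1],e[0])).round(1))
cv2.imwrite("pics/w6.png",im)
q=s["tcp_pos"]-O;print("tcp jig",(q@u).round(1),(q@[-u[1],u[0],0]).round(1),s["tcp_pos"],s["opening"])
E
```

```text
time: 8.35
tcp_pos: [518.8, 91.6, 91.3]
tool_rot: [-2.047, -2.383, 0.0]
force: [0.7, 0.9, 0.7]
opening: 0.3
grip_force: 0.0
jig x -155.7 y -136.3 30.4 37.3 83.1
tcp jig -86.2 0.3 [518.82500403  91.58654808  91.29138821] 0.2545351682494668
```

View pics/w6.png

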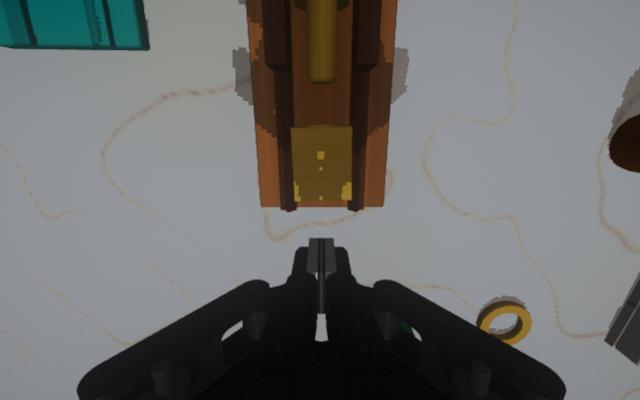

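The collar lies flat in the channel at (292–352, 125–200). The closed fingertips are only about 12 mm wide, less than the hole's mouth, so I'll open them to about 16 mm to bear on the face either side of it.

```bash
python3 -m inch '[{"gripper":0.81,"tx":0,"ty":0,"tz":0.05,"rx":0,"ry":0,"rz":0},{"gripper":0.81,"tx":0,"ty":0,"tz":0.09,"rx":0,"ry":0,"rz":0},{"gripper":0.81,"tx":0,"ty":0,"tz":0.102,"rx":0,"ry":0,"rz":0},{"gripper":0.81,"tx":0.01,"ty":0,"tz":0.102,"rx":0,"ry":0,"rz":0},{"gripper":0.81,"tx":0.02,"ty":0,"tz":0.102,"rx":0,"ry":0,"rz":0},{"gripper":0.81,"tx":0.03,"ty":0,"tz":0.102,"rx":0,"ry":0,"rz":0},{"gripper":0.81,"tx":0.04,"ty":0,"tz":0.102,"rx":0,"ry":0,"rz":0}]';  python3 -m inch '[{"gripper":0.81,"tx":0.01,"ty":0,"tz":0,"rx":0,"ry":0,"rz":0},{"gripper":0.81,"tx":0.02,"ty":0,"tz":0,"rx":0,"ry":0,"rz":0},{"gripper":0.81,"tx":0.03,"ty":0,"tz":0,"rx":0,"ry":0,"rz":0},{"gripper":0.81,"tx":0.036,"ty":0,"tz":0,"rx":0,"ry":0,"rz":0}]'; python3 -c "
from h import *
s=bot.get_state();im=bot.read_camera('wrist');cv2.imwrite('pics/w7.png',im)"
```

```text
time: 9.1
tcp_pos: [516.4, 111.0, 41.2]
tool_rot: [2.046, 2.381, 0.001]
force: [0.3, -1.1, 0.4]
opening: 16.0
grip_force: 1.1
time: 9.5
tcp_pos: [513.3, 128.9, 40.4]
tool_rot: [2.048, 2.383, 0.0]
force: [-1.4, -1.7, 1.3]
opening: 16.0
grip_force: 1.1
```

View pics/w7.png

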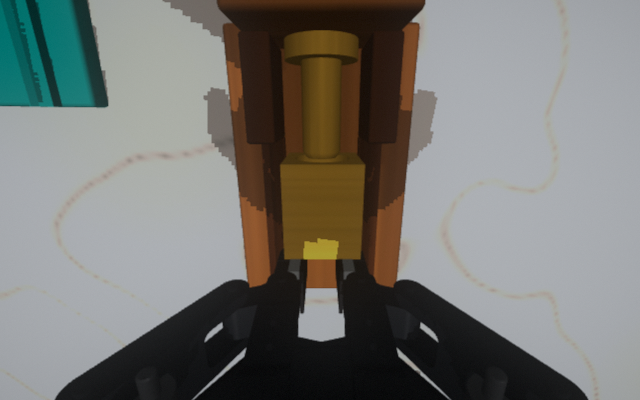

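The collar has slid along, its front edge at row 158 just at the pin tip. I'll push on in small steps and watch the force.

```bash
python3 -m inch '[{"gripper":0.81,"tx":0.004,"ty":0,"tz":0,"rx":0,"ry":0,"rz":0},{"gripper":0.81,"tx":0.008,"ty":0,"tz":0,"rx":0,"ry":0,"rz":0}]';python3 -m inch '[{"gripper":0.81,"tx":0.004,"ty":0,"tz":0,"rx":0,"ry":0,"rz":0},{"gripper":0.81,"tx":0.006,"ty":0,"tz":0,"rx":0,"ry":0,"rz":0}]'
```

```text
time: 9.75
tcp_pos: [512.7, 132.4, 40.3]
tool_rot: [-2.048, -2.382, 0.0]
force: [-0.0, -2.5, 1.0]
opening: 16.5
grip_force: 1.0
time: 9.95
tcp_pos: [512.2, 135.5, 40.3]
tool_rot: [-2.048, -2.382, 0.0]
force: [0.8, -1.4, 2.0]
opening: 16.2
grip_force: 1.0
```

```bash
python3 -m inch '[{"gripper":0.81,"tx":0.002,"ty":0,"tz":0,"rx":0,"ry":0,"rz":0},{"gripper":0.81,"tx":0.004,"ty":0,"tz":0,"rx":0,"ry":0,"rz":0}]'
```

```text
time: 10.15
tcp_pos: [512.0, 136.7, 40.3]
tool_rot: [2.047, 2.382, -0.002]
force: [0.5, -11.1, 2.8]
opening: 16.2
grip_force: 5.5
```

```bash
python3 -m inch '[{"gripper":0.81,"tx":0.001,"ty":0,"tz":0,"rx":0,"ry":0,"rz":0},{"gripper":0.81,"tx":0.001,"ty":0,"tz":0,"rx":0,"ry":0,"rz":0},{"gripper":0.81,"tx":0.001,"ty":0,"tz":0,"rx":0,"ry":0,"rz":0}]'; python3 -c "
from h import *
s=bot.get_state();im=bot.read_camera('wrist');cv2.imwrite('pics/w8.png',im[60:360,120:520])"
```

```text
time: 10.45
tcp_pos: [511.9, 136.7, 40.3]
tool_rot: [2.047, 2.382, -0.003]
force: [-0.7, -9.0, 1.4]
opening: 16.1
grip_force: 4.9
```

View pics/w8.png

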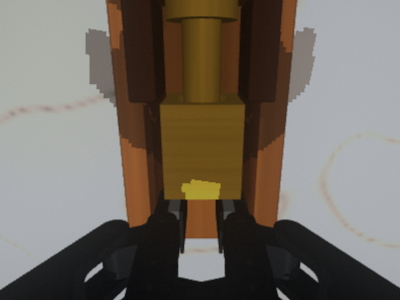

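The collar has stopped at the depth expected for a narrow bore (centre about -7 mm), the force holding at about 10 N, so this one doesn't fit. Its front edge stays at the pin tip. I'll back off, lift over and grasp it.

```bash
python3 -m inch '[{"gripper":0.81,"tx":-0.012,"ty":0,"tz":0,"rx":0,"ry":0,"rz":0},{"gripper":0.81,"tx":-0.02,"ty":0,"tz":-0.05,"rx":0,"ry":0,"rz":0},{"gripper":0,"tx":-0.02,"ty":0,"tz":-0.12,"rx":0,"ry":0,"rz":0},{"gripper":0,"tx":0.02,"ty":0,"tz":-0.12,"rx":0,"ry":0,"rz":0},{"gripper":0,"tx":0.054,"ty":0,"tz":-0.12,"rx":0,"ry":0,"rz":0},{"gripper":0,"tx":0.054,"ty":0,"tz":-0.12,"rx":0,"ry":0,"rz":0},{"gripper":0,"tx":0.054,"ty":0,"tz":-0.06,"rx":0,"ry":0,"rz":0},{"gripper":0,"tx":0.054,"ty":0,"tz":-0.014,"rx":0,"ry":0,"rz":0},{"gripper":0,"tx":0.054,"ty":0,"tz":-0.014,"rx":0,"ry":0,"rz":0},{"gripper":1,"tx":0.054,"ty":0,"tz":-0.014,"rx":0,"ry":0,"rz":0},{"gripper":1,"tx":0.054,"ty":0,"tz":-0.014,"rx":0,"ry":0,"rz":0},{"gripper":1,"tx":0.054,"ty":0,"tz":-0.014,"rx":0,"ry":0,"rz":0},{"gripper":1,"tx":0.054,"ty":0,"tz":-0.014,"rx":0,"ry":0,"rz":0},{"gripper":1,"tx":0.054,"ty":0,"tz":-0.014,"rx":0,"ry":0,"rz":0},{"gripper":1,"tx":0.054,"ty":0,"tz":-0.014,"rx":0,"ry":0,"rz":0},{"gripper":1,"tx":0.054,"ty":0,"tz":-0.014,"rx":0,"ry":0,"rz":0}]' 40
```

```text
time: 12.1
tcp_pos: [508.2, 164.5, 48.4]
tool_rot: [2.047, 2.382, 0.002]
force: [-1.8, -1.5, 6.4]
opening: 35.4
grip_force: 40.6
```

```bash
python3 -m inch '[{"gripper":1,"tx":-0.02,"ty":0,"tz":0,"rx":0,"ry":0,"rz":0},{"gripper":1,"tx":-0.05,"ty":0,"tz":0,"rx":0,"ry":0,"rz":0},{"gripper":1,"tx":-0.06,"ty":0,"tz":-0.04,"rx":0,"ry":0,"rz":0},{"gripper":1,"tx":-0.06,"ty":0,"tz":-0.12,"rx":0,"ry":0,"rz":0},{"gripper":1,"tx":-0.06,"ty":0,"tz":-0.14,"rx":0,"ry":0,"rz":0}]'; python3 -c "
from h import *
shift([488,-296,100],-6.7)"
```

```text
time: 12.6
tcp_pos: [513.6, 134.8, 120.6]
tool_rot: [2.046, 2.379, 0.006]
force: [-0.2, -0.3, -4.2]
opening: 35.2
grip_force: 41.5
tcp [513.6 134.8 120.6] tooly deg 8.62 t [-0.8442 -0.18    0.0407]
  r [ 0.0018 -0.0001  0.0851] deg 15.3
  r [ 1.000e-04  2.600e-03 -9.149e-01] deg 164.7
```

```bash
python3 -m inch '[{"gripper":1,"tx":-0.844,"ty":-0.18,"tz":0.02,"rx":0,"ry":0,"rz":0.085},{"gripper":1,"tx":-0.844,"ty":-0.18,"tz":0.02,"rx":0,"ry":0,"rz":0.085},{"gripper":1,"tx":-0.844,"ty":-0.18,"tz":0.02,"rx":0,"ry":0,"rz":0.085},{"gripper":1,"tx":-0.844,"ty":-0.18,"tz":0.02,"rx":0,"ry":0,"rz":0.085},{"gripper":1,"tx":-0.844,"ty":-0.18,"tz":0.02,"rx":0,"ry":0,"rz":0.085},{"gripper":1,"tx":-0.844,"ty":-0.18,"tz":0.02,"rx":0,"ry":0,"rz":0.085},{"gripper":1,"tx":-0.844,"ty":-0.18,"tz":0.02,"rx":0,"ry":0,"rz":0.085},{"gripper":1,"tx":-0.844,"ty":-0.18,"tz":0.02,"rx":0,"ry":0,"rz":0.085},{"gripper":1,"tx":-0.844,"ty":-0.18,"tz":0.02,"rx":0,"ry":0,"rz":0.085},{"gripper":1,"tx":-0.844,"ty":-0.18,"tz":0.02,"rx":0,"ry":0,"rz":0.085},{"gripper":1,"tx":-0.844,"ty":-0.18,"tz":0.02,"rx":0,"ry":0,"rz":0.085},{"gripper":1,"tx":-0.844,"ty":-0.18,"tz":0.02,"rx":0,"ry":0,"rz":0.085},{"gripper":1,"tx":-0.844,"ty":-0.18,"tz":0.02,"rx":0,"ry":0,"rz":0.085}]'
python3 - <<'E'
from h import *
s=bot.get_state();im=bot.read_camera('wrist');cv2.imwrite('pics/w9.png',im);C=cam('wrist',s)
h=cv2.cvtColor(im,cv2.COLOR_BGR2HSV);m=cv2.inRange(h,(2,90,25),(17,255,255))
for c in cv2.findContours(m,0,2)[0]:
  if cv2.contourArea(c)>800:
    x,y,w,hh=cv2.boundingRect(c);print(x,y,w,hh)
    pts=c[:,0];pc=np.array([pts[np.argmin(pts@v)] for v in([1,1],[-1,1])]);print("far corners",pc.tolist(),ray(pc,C,35).round(1).tolist())
shift([488,-296,43],-6.7)
# tray corners as predicted in the w2 view vs mask
E
```

```text
time: 13.9
tcp_pos: [486.8, -294.6, 107.2]
tool_rot: [-2.345, -2.09, -0.0]
force: [0.4, 0.5, -3.4]
opening: 35.2
grip_force: 41.3
205 121 245 169
far corners [[206, 122], [449, 124]] [[416.6, -215.6, 35.0], [580.6, -235.8, 35.0]]
tcp [ 486.9 -294.7  107.4] tooly deg -6.58 t [-0.0023  0.0025  0.1287]
  r [-0.0001 -0.0001  0.0007] deg 0.1
  r [ 1.000e-04 -1.000e-04 -9.993e-01] deg 179.9
```

```bash
python3 -m inch '[{"gripper":1,"tx":0,"ty":0.002,"tz":0.06,"rx":0,"ry":0,"rz":0},{"gripper":1,"tx":0,"ty":0.002,"tz":0.11,"rx":0,"ry":0,"rz":0},{"gripper":1,"tx":0,"ty":0.002,"tz":0.126,"rx":0,"ry":0,"rz":0},{"gripper":1,"tx":0,"ty":0.002,"tz":0.128,"rx":0,"ry":0,"rz":0},{"gripper":0,"tx":0,"ty":0.002,"tz":0.128,"rx":0,"ry":0,"rz":0},{"gripper":0,"tx":0,"ty":0.002,"tz":0.128,"rx":0,"ry":0,"rz":0},{"gripper":0,"tx":0,"ty":0.002,"tz":0.128,"rx":0,"ry":0,"rz":0},{"gripper":0,"tx":0,"ty":0.002,"tz":0.05,"rx":0,"ry":0,"rz":0},{"gripper":0,"tx":0,"ty":0.002,"tz":-0.02,"rx":0,"ry":0,"rz":0},{"gripper":0,"tx":0,"ty":0.002,"tz":-0.02,"rx":0,"ry":0,"rz":0}]'; python3 -c "
from h import *
s=bot.get_state();im=bot.read_camera('wrist');cv2.imwrite('pics/w10.png',im);C=cam('wrist',s)
h=cv2.cvtColor(im,cv2.COLOR_BGR2HSV);m=cv2.inRange(h,(18,110,40),(35,255,255))
for c in cv2.findContours(m,0,2)[0]:
  if cv2.contourArea(c)>300: b=ray(cv2.boxPoints(cv2.minAreaRect(c)),C,42);print(b.mean(0).round(1),np.linalg.norm(b[1]-b[0]).round(1),np.linalg.norm(b[2]-b[1]).round(1))
shift([616,-111.5,110],68.4)"
```

```text
time: 14.95
tcp_pos: [489.3, -297.4, 122.4]
tool_rot: [2.34, 2.082, 0.001]
force: [0.8, 0.6, -0.2]
opening: 85.4
grip_force: 0.0
[ 488.2 -286.8   42. ] 35.7 51.2
[ 703.4 -238.3   42. ] 30.0 65.4
tcp [ 488.5 -296.7  119.9] tooly deg -6.66 t [0.3975 0.2102 0.0194]
  r [ 0.0005  0.0018 -0.417 ] deg 75.1
  r [ 0.002  -0.0006  0.583 ] deg 104.9
```

Collar 1 is in the tray at (488,-287). Next is collar 2.

```bash
python3 -m inch '[{"gripper":0,"tx":0.397,"ty":0.21,"tz":0.015,"rx":0,"ry":0,"rz":-0.417},{"gripper":0,"tx":0.397,"ty":0.21,"tz":0.015,"rx":0,"ry":0,"rz":-0.417},{"gripper":0,"tx":0.397,"ty":0.21,"tz":0.015,"rx":0,"ry":0,"rz":-0.417},{"gripper":0,"tx":0.397,"ty":0.21,"tz":0.015,"rx":0,"ry":0,"rz":-0.417},{"gripper":0,"tx":0.397,"ty":0.21,"tz":0.015,"rx":0,"ry":0,"rz":-0.417},{"gripper":0,"tx":0.397,"ty":0.21,"tz":0.015,"rx":0,"ry":0,"rz":-0.417},{"gripper":0,"tx":0.397,"ty":0.21,"tz":0.015,"rx":0,"ry":0,"rz":-0.417},{"gripper":0,"tx":0.397,"ty":0.21,"tz":0.015,"rx":0,"ry":0,"rz":-0.417},{"gripper":0,"tx":0.397,"ty":0.21,"tz":0.015,"rx":0,"ry":0,"rz":-0.417},{"gripper":0,"tx":0.397,"ty":0.21,"tz":0.015,"rx":0,"ry":0,"rz":-0.417},{"gripper":0,"tx":0.397,"ty":0.21,"tz":0.015,"rx":0,"ry":0,"rz":-0.417},{"gripper":0,"tx":0.397,"ty":0.21,"tz":0.015,"rx":0,"ry":0,"rz":-0.417}]'; python3 -c "
from h import *
s=bot.get_state();im=bot.read_camera('wrist');C=cam('wrist',s)
h=cv2.cvtColor(im,cv2.COLOR_BGR2HSV);m=cv2.inRange(h,(15,120,105),(35,255,255))
for c in cv2.findContours(m,0,2)[0]:
  if cv2.contourArea(c)>300:
    b=ray(cv2.boxPoints(cv2.minAreaRect(c)),C,36);e=b[1]-b[0];f=b[2]-b[1];print(b.mean(0).round(1),np.linalg.norm(e).round(1),np.linalg.norm(f).round(1),np.degrees(np.arctan2(e[1],e[0])).round(1))
shift([615.5,-112,33],68.4)"
```

```text
time: 16.2
tcp_pos: [614.9, -111.0, 109.5]
tool_rot: [-0.592, -3.085, -0.0]
force: [-0.4, 0.3, 0.0]
opening: 85.2
grip_force: 0.0
[681.4  -4.3  36. ] 39.0 39.9 68.3
[ 616.1 -111.7   36. ] 44.7 35.1 153.5
[ 486.9 -289.1   36. ] 40.4 38.6 82.8
[535.8 -90.7  36. ] 25.5 24.4 156.2
tcp [ 614.9 -111.   109.6] tooly deg 68.29 t [-0.0019 -0.0014  0.1532]
  r [-0.     -0.0001 -0.0006] deg 0.1
  r [-2.000e-04  0.000e+00  9.994e-01] deg 179.9
```

```bash
python3 -m inch '[{"gripper":0,"tx":-0.003,"ty":-0.001,"tz":0.08,"rx":0,"ry":0,"rz":0.01},{"gripper":0,"tx":-0.003,"ty":-0.001,"tz":0.153,"rx":0,"ry":0,"rz":0.01},{"gripper":0,"tx":-0.003,"ty":-0.001,"tz":0.153,"rx":0,"ry":0,"rz":0.01},{"gripper":1,"tx":-0.003,"ty":-0.001,"tz":0.153,"rx":0,"ry":0,"rz":0.01},{"gripper":1,"tx":-0.003,"ty":-0.001,"tz":0.153,"rx":0,"ry":0,"rz":0.01},{"gripper":1,"tx":-0.003,"ty":-0.001,"tz":0.153,"rx":0,"ry":0,"rz":0.01},{"gripper":1,"tx":-0.003,"ty":-0.001,"tz":0.153,"rx":0,"ry":0,"rz":0.01},{"gripper":1,"tx":-0.003,"ty":-0.001,"tz":0.153,"rx":0,"ry":0,"rz":0.01},{"gripper":1,"tx":-0.003,"ty":-0.001,"tz":0.153,"rx":0,"ry":0,"rz":0.01},{"gripper":1,"tx":-0.003,"ty":-0.001,"tz":0.153,"rx":0,"ry":0,"rz":0.01},{"gripper":1,"tx":-0.003,"ty":-0.001,"tz":0.153,"rx":0,"ry":0,"rz":0.01}]' 40;  python3 -m inch '[{"gripper":1,"tx":0,"ty":0,"tz":-0.06,"rx":0,"ry":0,"rz":0},{"gripper":1,"tx":0,"ty":0,"tz":-0.12,"rx":0,"ry":0,"rz":0},{"gripper":1,"tx":0,"ty":0,"tz":-0.15,"rx":0,"ry":0,"rz":0},{"gripper":1,"tx":0,"ty":0,"tz":-0.15,"rx":0,"ry":0,"rz":0}]'; python3 -c "
from h import *
shift([512.5,135.2,110],8.6)"
```

```text
time: 17.35
tcp_pos: [617.0, -112.3, 35.2]
tool_rot: [0.637, 3.073, -0.001]
force: [-0.5, 0.6, 7.0]
opening: 35.5
grip_force: 40.1
time: 17.75
tcp_pos: [617.0, -112.3, 110.9]
tool_rot: [0.636, 3.072, -0.001]
force: [0.8, -0.6, -4.0]
opening: 34.9
grip_force: 41.7
tcp [ 617.  -112.3  110.9] tooly deg 66.6 t [0.3885 0.3712 0.    ]
  r [0.0008 0.0013 0.3222] deg 58.0
  r [-0.0015  0.0009 -0.6778] deg 122.0
```

```bash
python3 -m inch '[{"gripper":1,"tx":0.3885,"ty":0.371,"tz":0,"rx":0,"ry":0,"rz":0.322},{"gripper":1,"tx":0.3885,"ty":0.371,"tz":0,"rx":0,"ry":0,"rz":0.322},{"gripper":1,"tx":0.3885,"ty":0.371,"tz":0,"rx":0,"ry":0,"rz":0.322},{"gripper":1,"tx":0.3885,"ty":0.371,"tz":0,"rx":0,"ry":0,"rz":0.322},{"gripper":1,"tx":0.3885,"ty":0.371,"tz":0,"rx":0,"ry":0,"rz":0.322},{"gripper":1,"tx":0.3885,"ty":0.371,"tz":0,"rx":0,"ry":0,"rz":0.322},{"gripper":1,"tx":0.3885,"ty":0.371,"tz":0,"rx":0,"ry":0,"rz":0.322},{"gripper":1,"tx":0.3885,"ty":0.371,"tz":0,"rx":0,"ry":0,"rz":0.322},{"gripper":1,"tx":0.3885,"ty":0.371,"tz":0,"rx":0,"ry":0,"rz":0.322},{"gripper":1,"tx":0.3885,"ty":0.371,"tz":0,"rx":0,"ry":0,"rz":0.322},{"gripper":1,"tx":0.3885,"ty":0.371,"tz":0,"rx":0,"ry":0,"rz":0.322}]'; python3 -c "
from h import *
shift([512.5,135.2,49],8.6)"
```

```text
time: 18.85
tcp_pos: [511.8, 134.8, 108.1]
tool_rot: [-2.047, -2.383, 0.0]
force: [-0.1, -0.7, -3.3]
opening: 35.3
grip_force: 41.7
tcp [511.8 134.8 108.1] tooly deg 8.66 t [0.0005 0.0016 0.1182]
  r [-0.0001 -0.      0.0004] deg 0.1
  r [ 0.000e+00 -2.000e-04 -9.996e-01] deg 179.9
```

```bash
python3 -m inch '[{"gripper":1,"tx":0,"ty":0.001,"tz":0.05,"rx":0,"ry":0,"rz":0},{"gripper":1,"tx":0,"ty":0.001,"tz":0.09,"rx":0,"ry":0,"rz":0},{"gripper":1,"tx":0,"ty":0.001,"tz":0.11,"rx":0,"ry":0,"rz":0},{"gripper":1,"tx":0,"ty":0.001,"tz":0.118,"rx":0,"ry":0,"rz":0},{"gripper":1,"tx":0,"ty":0.001,"tz":0.118,"rx":0,"ry":0,"rz":0}]'; python3 -m inch '[{"gripper":1,"tx":0,"ty":0,"tz":0.002,"rx":0,"ry":0,"rz":0},{"gripper":1,"tx":0,"ty":0,"tz":0.003,"rx":0,"ry":0,"rz":0}]'
```

```text
time: 19.35
tcp_pos: [512.3, 135.3, 49.4]
tool_rot: [-2.048, -2.382, 0.0]
force: [0.2, -0.6, -2.6]
opening: 34.9
grip_force: 41.6
time: 19.55
tcp_pos: [512.5, 135.5, 48.5]
tool_rot: [2.047, 2.382, 0.002]
force: [-0.6, 0.6, -3.9]
opening: 35.1
grip_force: 41.6
```

Just above the floor. I'll lower 1 mm more, release, and go behind the collar as before.

```bash
python3 -m inch '[{"gripper":1,"tx":0,"ty":0,"tz":0.002,"rx":0,"ry":0,"rz":0},{"gripper":0,"tx":0,"ty":0,"tz":0.002,"rx":0,"ry":0,"rz":0},{"gripper":0,"tx":0,"ty":0,"tz":0.002,"rx":0,"ry":0,"rz":0},{"gripper":0,"tx":0,"ty":0,"tz":0.002,"rx":0,"ry":0,"rz":0},{"gripper":0,"tx":0,"ty":0,"tz":-0.05,"rx":0,"ry":0,"rz":0},{"gripper":0,"tx":0,"ty":0,"tz":-0.09,"rx":0,"ry":0,"rz":0},{"gripper":0.81,"tx":-0.05,"ty":0,"tz":-0.09,"rx":0,"ry":0,"rz":0},{"gripper":0.81,"tx":-0.09,"ty":0,"tz":-0.09,"rx":0,"ry":0,"rz":0},{"gripper":0.81,"tx":-0.09,"ty":0,"tz":-0.09,"rx":0,"ry":0,"rz":0},{"gripper":0.81,"tx":-0.09,"ty":0,"tz":-0.09,"rx":0,"ry":0,"rz":0},{"gripper":0.81,"tx":-0.09,"ty":0,"tz":-0.09,"rx":0,"ry":0,"rz":0}]' 20
python3 - <<'E'
from h import *
s=bot.get_state();im=bot.read_camera('wrist');cv2.imwrite("pics/w11.png",im);C=cam('wrist',s)
u=np.array([-.1495,.9888,0]);O=np.array([506.2,176.9,0]);q=s["tcp_pos"]-O;print("tcp jig x",(q@u).round(1),(q@[-u[1],u[0],0]).round(1),s["opening"])
h=cv2.cvtColor(im,cv2.COLOR_BGR2HSV);m=cv2.inRange(h,(18,110,30),(35,255,255))
for c in cv2.findContours(m,0,2)[0]:
  if cv2.contourArea(c)>300: b=cv2.boundingRect(c);print(b,((ray([[b[0]+b[2]/2,b[1]+b[3]]],C,48)[0]-O)@u).round(1))
shift(s["tcp_pos"]*[1,1,0]+[0,0,40],8.6)
E
```

```text
time: 20.65
tcp_pos: [518.7, 91.6, 92.8]
tool_rot: [-2.047, -2.383, -0.0]
force: [-0.3, 0.3, -0.1]
opening: 16.1
grip_force: 0.0
tcp jig x -86.2 0.4 16.081213658019507
(477, 300, 54, 43) -176.4
(292, 127, 62, 76) -64.4
(294, 0, 55, 84) 6.0
tcp [518.7  91.7  92.8] tooly deg 8.68 t [-0.0002 -0.      0.1055]
  r [-0.0001 -0.0001  0.0004] deg 0.1
  r [ 1.000e-04 -1.000e-04 -9.996e-01] deg 179.9
```

```bash
python3 -m inch '[{"gripper":0.81,"tx":0,"ty":0,"tz":0.05,"rx":0,"ry":0,"rz":0},{"gripper":0.81,"tx":0,"ty":0,"tz":0.09,"rx":0,"ry":0,"rz":0},{"gripper":0.81,"tx":0,"ty":0,"tz":0.105,"rx":0,"ry":0,"rz":0},{"gripper":0.81,"tx":0.01,"ty":0,"tz":0.105,"rx":0,"ry":0,"rz":0},{"gripper":0.81,"tx":0.02,"ty":0,"tz":0.105,"rx":0,"ry":0,"rz":0},{"gripper":0.81,"tx":0.03,"ty":0,"tz":0.105,"rx":0,"ry":0,"rz":0},{"gripper":0.81,"tx":0.04,"ty":0,"tz":0.105,"rx":0,"ry":0,"rz":0},{"gripper":0.81,"tx":0.05,"ty":0,"tz":0.105,"rx":0,"ry":0,"rz":0},{"gripper":0.81,"tx":0.06,"ty":0,"tz":0.105,"rx":0,"ry":0,"rz":0},{"gripper":0.81,"tx":0.07,"ty":0,"tz":0.105,"rx":0,"ry":0,"rz":0},{"gripper":0.81,"tx":0.08,"ty":0,"tz":0.105,"rx":0,"ry":0,"rz":0}]';  python3 -m inch '[{"gripper":0.81,"tx":0.004,"ty":0,"tz":0,"rx":0,"ry":0,"rz":0},{"gripper":0.81,"tx":0.008,"ty":0,"tz":0,"rx":0,"ry":0,"rz":0},{"gripper":0.81,"tx":0.01,"ty":0,"tz":0,"rx":0,"ry":0,"rz":0}]'; python3 -m inch '[{"gripper":0.81,"tx":0.002,"ty":0,"tz":0,"rx":0,"ry":0,"rz":0},{"gripper":0.81,"tx":0.004,"ty":0,"tz":0,"rx":0,"ry":0,"rz":0}]'
```

```text
time: 21.8
tcp_pos: [512.9, 130.9, 40.4]
tool_rot: [2.048, 2.382, -0.0]
force: [0.1, -1.6, 1.1]
opening: 16.0
grip_force: 1.3
time: 22.1
tcp_pos: [512.1, 135.5, 40.3]
tool_rot: [-2.048, -2.382, 0.0]
force: [0.8, -2.8, 2.9]
opening: 16.0
grip_force: 1.3
time: 22.3
tcp_pos: [511.9, 137.4, 40.3]
tool_rot: [2.048, 2.382, -0.0]
force: [0.1, -2.3, 1.4]
opening: 16.3
grip_force: 1.3
```

Past the other's stop point (136.7) with only about 2 N, so I'll carry on.

```bash
python3 -m inch '[{"gripper":0.81,"tx":0.004,"ty":0,"tz":0,"rx":0,"ry":0,"rz":0},{"gripper":0.81,"tx":0.008,"ty":0,"tz":0,"rx":0,"ry":0,"rz":0}]'; python3 -m inch '[{"gripper":0.81,"tx":0.004,"ty":0,"tz":0,"rx":0,"ry":0,"rz":0},{"gripper":0.81,"tx":0.008,"ty":0,"tz":0,"rx":0,"ry":0,"rz":0}]'
```

```text
time: 22.5
tcp_pos: [511.3, 141.5, 40.3]
tool_rot: [-2.048, -2.382, -0.0]
force: [1.3, -2.2, 2.1]
opening: 15.8
grip_force: 1.3
time: 22.7
tcp_pos: [510.6, 145.5, 40.3]
tool_rot: [-2.048, -2.382, -0.0]
force: [0.4, -2.4, 0.7]
opening: 16.2
grip_force: 1.3
```

```bash
python3 -m inch '[{"gripper":0.81,"tx":0.006,"ty":0,"tz":0,"rx":0,"ry":0,"rz":0},{"gripper":0.81,"tx":0.012,"ty":0,"tz":0,"rx":0,"ry":0,"rz":0},{"gripper":0.81,"tx":0.018,"ty":0,"tz":0,"rx":0,"ry":0,"rz":0}]'; python3 -m inch '[{"gripper":0.81,"tx":0.006,"ty":0,"tz":0,"rx":0,"ry":0,"rz":0},{"gripper":0.81,"tx":0.012,"ty":0,"tz":0,"rx":0,"ry":0,"rz":0},{"gripper":0.81,"tx":0.018,"ty":0,"tz":0,"rx":0,"ry":0,"rz":0},{"gripper":0.81,"tx":0.022,"ty":0,"tz":0,"rx":0,"ry":0,"rz":0}]'; python3 -m inch '[{"gripper":0.81,"tx":0.002,"ty":0,"tz":0,"rx":0,"ry":0,"rz":0},{"gripper":0.81,"tx":0.004,"ty":0,"tz":0,"rx":0,"ry":0,"rz":0},{"gripper":0.81,"tx":0.006,"ty":0,"tz":0,"rx":0,"ry":0,"rz":0}]'
```

```text
time: 23.0
tcp_pos: [509.2, 154.5, 40.3]
tool_rot: [-2.048, -2.382, 0.0]
force: [0.0, -2.0, 1.2]
opening: 16.4
grip_force: 1.2
time: 23.4
tcp_pos: [507.6, 165.4, 40.3]
tool_rot: [-2.048, -2.382, 0.0]
force: [0.6, -2.3, 1.8]
opening: 16.4
grip_force: 1.2
time: 23.7
tcp_pos: [507.2, 168.1, 40.3]
tool_rot: [-2.048, -2.382, -0.0]
force: [1.0, -2.2, 2.1]
opening: 16.1
grip_force: 1.2
```

```bash
python3 -m inch '[{"gripper":0.81,"tx":0.002,"ty":0,"tz":0,"rx":0,"ry":0,"rz":0},{"gripper":0.81,"tx":0.003,"ty":0,"tz":0,"rx":0,"ry":0,"rz":0}]'
```

```text
time: 23.9
tcp_pos: [507.0, 169.6, 40.3]
tool_rot: [-2.048, -2.382, -0.0]
force: [-0.0, -2.6, 1.5]
opening: 16.3
grip_force: 1.2
```

```bash
python3 -m inch '[{"gripper":0.81,"tx":0.002,"ty":0,"tz":0,"rx":0,"ry":0,"rz":0},{"gripper":0.81,"tx":0.002,"ty":0,"tz":0,"rx":0,"ry":0,"rz":0}]'; python3 -m inch '[{"gripper":0.81,"tx":0.002,"ty":0,"tz":0,"rx":0,"ry":0,"rz":0},{"gripper":0.81,"tx":0.002,"ty":0,"tz":0,"rx":0,"ry":0,"rz":0}]'
```

```text
time: 24.1
tcp_pos: [506.8, 170.7, 40.3]
tool_rot: [-2.048, -2.382, -0.0]
force: [0.7, -1.7, 1.2]
opening: 16.3
grip_force: 0.7
time: 24.3
tcp_pos: [506.9, 170.9, 40.3]
tool_rot: [2.047, 2.382, -0.001]
force: [0.9, -7.0, 1.2]
opening: 15.9
grip_force: 3.6
```

```bash
python3 -m inch '[{"gripper":0.81,"tx":0.002,"ty":0,"tz":0,"rx":0,"ry":0,"rz":0},{"gripper":0.81,"tx":0.002,"ty":0,"tz":0,"rx":0,"ry":0,"rz":0}]'
```

```text
time: 24.5
tcp_pos: [506.9, 170.9, 40.3]
tool_rot: [2.046, 2.381, -0.003]
force: [1.5, -14.0, 2.0]
opening: 16.4
grip_force: 6.8
```

It has come to a hard stop 34.6 mm past the first collar's stop (about 35.5 mm expected), so it's home. I'll back off, lift and check.

```bash
python3 -m inch '[{"gripper":0.81,"tx":-0.015,"ty":0,"tz":0,"rx":0,"ry":0,"rz":0},{"gripper":0.81,"tx":-0.04,"ty":0,"tz":0,"rx":0,"ry":0,"rz":0},{"gripper":0.81,"tx":-0.06,"ty":0,"tz":-0.08,"rx":0,"ry":0,"rz":0},{"gripper":0.81,"tx":-0.1,"ty":0,"tz":-0.18,"rx":0,"ry":0,"rz":0},{"gripper":0.81,"tx":-0.15,"ty":0,"tz":-0.28,"rx":0,"ry":0,"rz":0},{"gripper":0.81,"tx":-0.2,"ty":0,"tz":-0.36,"rx":0,"ry":0,"rz":0},{"gripper":0.81,"tx":-0.2,"ty":0,"tz":-0.36,"rx":0,"ry":0,"rz":0},{"gripper":0.81,"tx":-0.2,"ty":0,"tz":-0.36,"rx":0,"ry":0,"rz":0},{"gripper":0.81,"tx":-0.2,"ty":0,"tz":-0.36,"rx":0,"ry":0,"rz":0}]'
python3 - <<'E'
from h import *
s=bot.get_state();im=bot.read_camera('wrist');C=cam('wrist',s);c=proj([502,200,30],C)[0].astype(int);print(c)
y=max(c[1]-60,0);x=c[0]-60
a=cv2.resize(im[y:y+150,x:x+120],None,fx=3,fy=3,interpolation=cv2.INTER_NEAREST)
t=cv2.resize(bot.read_camera("top")[110:260,210:475],(424,240))
o=np.zeros((600,800,3),np.uint8);o[:a.shape[0],:360]=a;o[:240,370:794]=t;o[250:550,370:800-10]=cv2.resize(im[100:400],(420,300));cv2.imwrite("pics/f.png",o)
E
```

```text
time: 25.4
tcp_pos: [520.8, 73.9, 218.8]
tool_rot: [-2.046, -2.38, 0.002]
force: [0.3, -0.0, -0.3]
opening: 16.1
grip_force: 0.0
[322  59]
```

View pics/f.png

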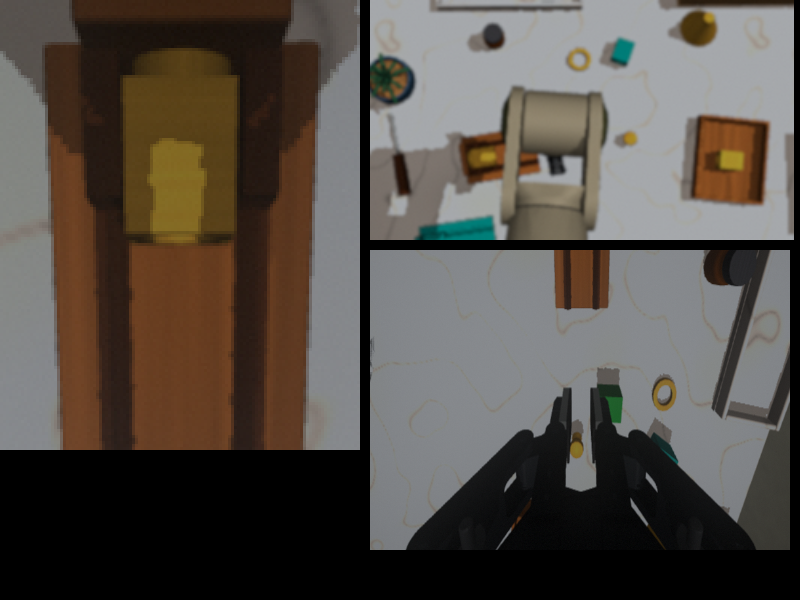

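The check picture shows the second collar against the boss, at (180,155) in the left crop. The first collar lies in the tray at (731,160) in the top crop, and the other things I can see are where they were. I'm handing it in.

```bash
python3 -c "
from station import bot
print(bot.job_done())"
```

```text
the job is handed in; nothing more can be done
None
```

The job is handed in: the collar that started farther from the robot fits and is pushed home against the shoulder on the pin, and the nearer one stopped at the pin tip under about 10 N and is in the tray.

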